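# Take the vial out of the heating block to cool

### The arm

A 7-joint arm with a two-finger parallel gripper is mounted at the origin on a cart in front of the work surface, level with it; the furniture and walls round the work are solid. World frame = base frame: x ahead of the robot, y to its left, z up, the work surface at z = 0. Lengths are in m, angles in rad, forces in N, time in s.
With the tool pointing down it reaches from about 0.35 to 0.9 m from the base axis. Payload 7.2 kg.
Tool frame: the origin (TCP) lies between the finger pads; the fingertips stand 17 mm ahead of it and the grasp point (between the pads) lies 2 mm behind it; z points along the fingers, x is the direction in which the jaws open and shut, and the axes are right-handed (so a half turn about z gives the same grasp; the last joint's range is limited). The gripper opens to 85 mm and grips with 20 to 120 N. Pads are 22 mm wide; open, the fingers measure 114 mm over their backs; the gripper's body (76 mm by 85 mm) begins 54 mm behind the grasp point. The pads swing forward as they close: fully open they stand 13 mm farther back than shut.
Start: joints at [-0.068, 0.411, -0.013, 1.596, 0.006, 1.134, -0.082], TCP at [0.625, -0, 0.248] pointing down, gripper open.
Joint ranges: [-2.95, 2.95], [-0.29, 1.99], [-1.47, 1.44], [0.14, 2.54], [-1.03, 4.17], [0.13, 1.85], [-2.86, 2.86]. Speed limits (rad/s): [2.39, 2.39, 3.01, 3.01, 3.14, 3.14, 3.14].

### API

Orientations are given as a rotation vector (axis times angle).
In Python, from bench import * gives the robot as it stands. The module is installed in compiled form; this text tells all that it offers.
- The arm moves only by the tool apply_moves, never from a script. Its argument "moves" is a list of rows, each an object with "grip": the finger opening in cm, from 0 to 8.54; "travel": the shift along the tool's x, y, z in cm, a list of three; "delta_rot": the turn, a rotation vector about the tool's x, y, z in degrees, a list of three. A call has 1 to 20 rows; each row shifts and turns the commanded pose from where the row before left it, along the tool's axes as they then stand; what a row does not reach is not made up. A row lasts 1/8 s, in which the tool goes at most 62.5 mm and 10.7 degrees, less where a joint would pass 70% of its speed; a pose out of reach is approached as far as the arm can. A call with a gripper value outside its range is refused whole. The fingers move at their own pace and stop on an object; "force" is the grip in N (left out, the last holds). Time passes only in rows, so rows that do not move let the fingers close. It gives the time, the measured TCP pose, the force and the opening at its end, in the units of the state.
- read_state(): the state, without advancing time (a new reading comes with each control period).
- snapshot(name): name is "scene" or "side" or "wrist"; returns the picture (400x640x3 uint8, blue, green, red); there is no depth.
- camera_params(name): a dict with "fx", "fy", "cx", "cy" (pixels), "xyz" and "orientation" of the camera in the world. Camera axes: x right, y down, z forward; pixel columns grow to the right and rows downward; lengths in m; the calibration is good to about 2 mm. A picture is of the moment at which its call begins: read the wrist's pose just before it. camera_params takes no time and is no camera call; for the wrist camera it gives the pose at the moment of the call.
- sign_off(): hands the job in, once; it reports no verdict.
The state is a dict: "time": time; "q": joint angles; "joint_velocities": joint speeds; "joint_torque": joint torques, N m; "tcp_pos": TCP position; "eef_rot": TCP orientation; "ft_force": force on the tool from outside, world axes, zero at the start; "torque": the same for the moment, N m; "grip_width": finger opening in m.
Only numpy, scipy, OpenCV 4.12 (cv2) and the standard library are available. Lean on these libraries where they do the work, as an engineer would, in place of code of your own. Each camera call takes 0.05 s, during which the arm holds its last target. There are 200 camera calls.

### The job

The vial in the heating block is ready. Lift it straight up out of its pocket by the cap and stand it upright on the round cork mat, with its whole base on the cork; set it down rather than drop it, do not tip it over, and leave the other vial on the bench where it is.

Things in the scene. Friction and masses are not known exactly. Their poses are not given: they have to be found in the camera images.
- vial_mid (a point): Centre (half-way up) of the vial to move: clear glass, white screw cap, 24 mm in diameter, 56 mm tall, about 30 g. It stands upright in one of the heating block's three pockets (which one varies), sunk 32 mm, so only its top 24 mm (the 12 mm high cap and the shoulder) stand out. z along the vial, upward.
- block: Heating block fixed to the bench: aluminium, 64 x 170 mm, on a 76 x 182 mm grey base; top face 48 mm above the worktop. Origin at the centre of its underside, y along its length. Pockets 26 mm wide, 32 mm deep at x = 0, y = -52, 0, +52 mm; two are closed by grey knobbed plugs 33 mm wide that stand 11 mm proud. Finger room beside the vial is along x.
- mat_top (a point): Centre of the upper face of the round cork mat, fixed to the bench: 100 mm in diameter, 6 mm thick, upper face 6 mm above the worktop. z up.
- spare_vial_mid (a point): A bystander: another vial of the same kind and size, standing loose on the bare worktop, not in the block. To be left alone. This point is at its centre, 28 mm above its underside.
There are look-alikes about, which are no part of the job. What is shaped like the part that bears vial_mid but black or yellow is not meant. What is shaped like the part that bears spare_vial_mid but pink is not meant.

How it is judged:
On the way:
1. the vial is lifted out of the block: its underside is above the block's top face, over the block, and it is upright within 20 degrees (z of vial_mid in the frame of block above 0.078 m and horizontal distance between vial_mid and block below 0.09 m and angle between vial_mid's own z axis and vertical below 0.35 rad), for 0.04 s.
At the end, for the whole second after the job is handed in: The vial stands upright (within 5 degrees), released and at rest on the cork mat, its axis within 40 mm of the mat's centre; the other vial still stands within 20 mm of where it was (horizontal distance between vial_mid and mat_top below 0.04 m and z of vial_mid in the frame of mat_top between 0.025 and 0.031 m and angle between vial_mid's own z axis and vertical below 0.09 rad and linear speed of vial below 0.02 m/s and distance of spare_vial_mid from where it was at the start of the episode below 0.02 m and angle between spare_vial_mid's own z axis and vertical below 0.2 rad); the robot touches nothing.
It fails at once if the vial is tipped by more than 35 degrees (angle between vial_mid's own z axis and vertical above 0.61 rad).
It fails at once if the vial is dropped: it moves at more than 0.6 m/s (a fall of about 20 mm) while no finger touches it (contact force between the fingers and vial below 0.01 N and linear speed of vial above 0.6 m/s).
It also fails if it takes over 38 s, if anything falls off the work surface, if the arm or the gripper's body presses on something with over 40 N, if the wrist force passes 120 N, or if a joint passes its speed limit or range.

## Working session

There is one attempt and no reset: what is moved stays moved. The work goes in short steps, Python scripts to look and compute and a tool call to move; the robot and the scene stay as the last step left them, time stands still between calls to the robot, and variables do not carry over. Pictures are saved under pics/ and viewed, about 8 in all and at most 12, crops included, and the job is handed in when it is done.

Besides the shell and the picture viewer there is one more tool, called after "Call:" as a command line: name --argument value ..., lists and objects as JSON in quotes. apply_moves: Moves the arm, as the interface text tells. Its arguments: {"type":"object","properties":{"moves":{"type":"array","items":{"type":"object","properties":{"grip":{"type":"number"},"travel":{"type":"array","items":{"type":"number"}},"delta_rot":{"type":"array","items":{"type":"number"}}}}},"force":{"type":"number"}},"required":["moves"]}

```bash
mkdir -p pics; cat > h.py <<'E'
from bench import *
import numpy as np, cv2
from scipy.spatial.transform import Rotation as R
def cam(n):
    c=camera_params(n); return c,R.from_rotvec(c["orientation"]).as_matrix() if np.size(c["orientation"])==3 else np.array(c["orientation"])
def ray(c,M,u,v,z):
    d=M@np.array([(u-c["cx"])/c["fx"],(v-c["cy"])/c["fy"],1]); o=np.array(c["xyz"]); return o+d*(z-o[2])/d[2]
def px(c,M,p):
    q=M.T@(np.array(p)-c["xyz"]); return q[0]/q[2]*c["fx"]+c["cx"],q[1]/q[2]*c["fy"]+c["cy"]
E
python3 - <<'E'
from h import *
for n in("scene","side","wrist"):
    c=camera_params(n); print(n,c); cv2.imwrite(f"pics/{n}0.png",snapshot(n))
print(read_state())
E
```

```text
scene {'fx': 408.1203786720507, 'fy': 408.1203786720507, 'cx': 320.445505209559, 'cy': 196.9638853138015, 'xyz': array([-0.03236926,  0.71973123,  0.62779667]), 'orientation': array([-0.87847014,  2.42410806, -1.19653066])}
side {'fx': 397.65442768372935, 'fy': 397.65442768372935, 'cx': 326.8794822641546, 'cy': 199.63773312102137, 'xyz': array([0.26248325, 1.00831589, 0.39688783]), 'orientation': array([-0.26593878,  2.47606469, -1.69047646])}
wrist {'fx': 334.11186104776505, 'fy': 334.11186104776505, 'cx': 311.343597545525, 'cy': 197.43452567137672, 'xyz': array([0.62488019, 0.06791374, 0.3741104 ]), 'orientation': array([ 2.87176596e+00, -3.47260767e-04, -3.61456391e-03])}
{'time': 0.15, 'q': array([-0.06819875,  0.41173162, -0.01273058,  1.59682443,  0.00558743,
        1.1342703 , -0.08220594]), 'joint_velocities': array([-0.00035915, -0.00143545,  0.00092145, -0.00245993,  0.00030943,
       -0.00049654,  0.00042872]), 'joint_torque': array([ 8.68001844e-04, -6.01035547e+01,  6.82709701e-01, -2.99646127e+01,
        1.39312408e-02,  7.85868731e-03, -1.85852571e-05]), 'tcp_pos': array([ 6.24661582e-01, -1.59308316e-05,  2.47647693e-01]), 'eef_rot': array([ 3.14152758e+00,  4.40194886e-05, -1.87965844e-03]), 'ft_force': array([ 0.28316944, -0.44076002, -0.15225886]), 'torque': array([ 0.03713531,  0.00935711, -0.01756469]), 'grip_width': 0.08555035250747778}
```

View pics/scene0.png

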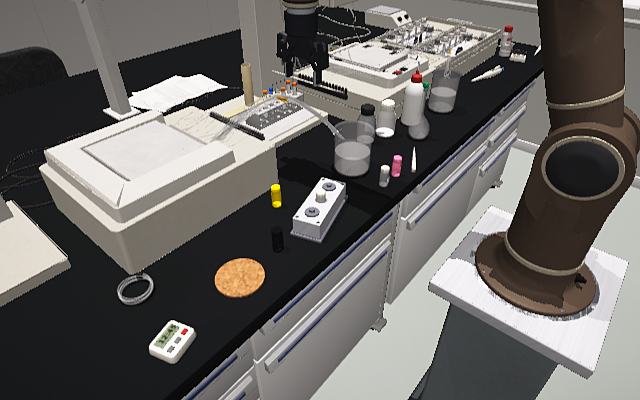

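View pics/side0.png

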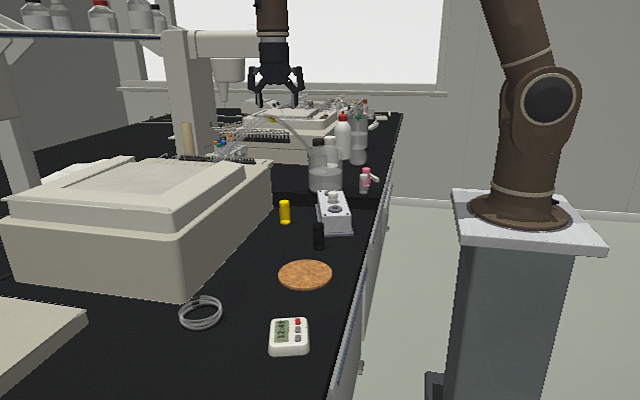

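View pics/wrist0.png

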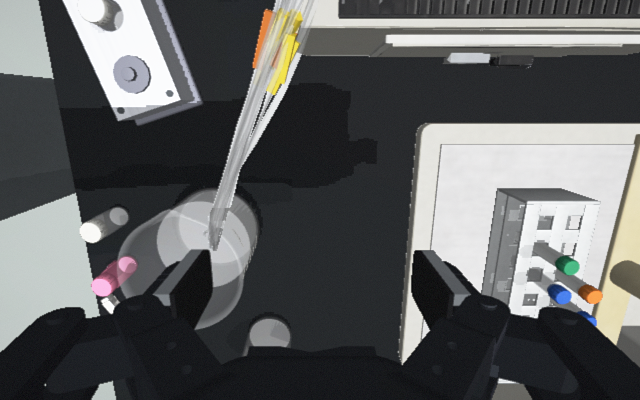

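The scene and side views show the block with two grey plugs and the white-capped vial in its middle pocket (scene about (321,195)). The mat is at scene (240,277). A black look-alike stands at (278,240) and a yellow one at (276,196). I'll measure these from the pixels.

```bash
python3 - <<'E'
from h import *
for n,box in(("scene",(210,160,370,300)),("side",(270,180,370,300))):
    c,M=cam(n); im=cv2.imread(f"pics/{n}0.png"); 
    a=im[box[1]:box[3],box[0]:box[2]]; cv2.imwrite(f"pics/{n}c.png",cv2.resize(a,None,fx=4.,fy=4.,interpolation=cv2.INTER_CUBIC))
    hsv=cv2.cvtColor(im,cv2.COLOR_BGR2HSV); m=cv2.inRange(hsv,(8,80,100),(20,255,255))
    k,l,s,ce=cv2.connectedComponentsWithStats(m); i=1+np.argmax([x[4] if box[0]<x[0]<box[2] and x[1]>230 else 0 for x in s[1:]])
    cn=max(cv2.findContours((l==i).astype(np.uint8),0,2)[0],key=len)
    P=np.array([ray(c,M,*p[0],.006)[:2] for p in cn]); print(n,"mat",cv2.minEnclosingCircle(P.astype(np.float32)),P.min(0),P.max(0))
c,M=cam("scene")
for nm,u,v,z in(("cap",321,192,.072),("plugA",330,185,.055),("plugB",312,212,.055),("yel",276,187,.056),("blk",278,230,.056),("spare",385,167,.056)): print(nm,ray(c,M,u,v,z))
E
```

```text
scene mat ((0.44196876883506775, 0.3995687663555145), 0.051087696105241776) [0.39196052 0.34902366] [0.49175332 0.44947673]
side mat ((0.4430835545063019, 0.401732861995697), 0.052807047963142395) [0.39450597 0.35019547] [0.49378317 0.4540034 ]
cap [0.43998007 0.14716139 0.072     ]
plugA [0.45577508 0.09425818 0.055     ]
plugB [0.42273992 0.19881356 0.055     ]
yel [0.54809244 0.18410706 0.056     ]
blk [0.4378945  0.28962112 0.056     ]
spare [ 0.3965544  -0.05572981  0.056     ]
```

View pics/scenec.png

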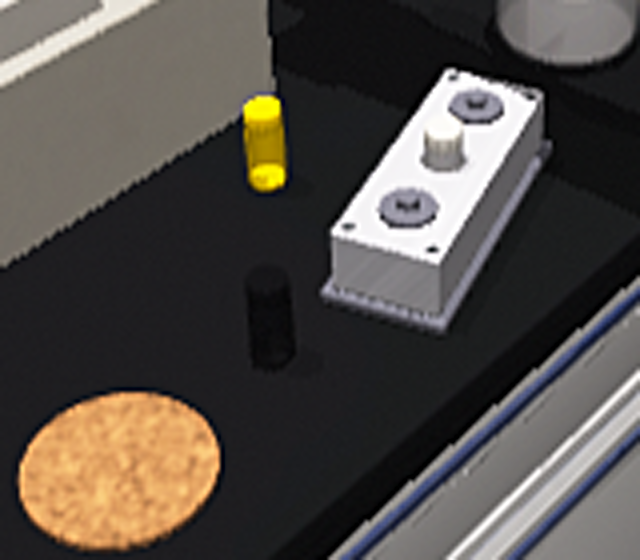

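The crop shows the cap at scene (321,192), with plugs at (329,186) and (312,211). So the vial is near (0.440, 0.147), the block is yawed about +17.5°, and the mat is near (0.4425, 0.400). I'll move above the vial for a closer look.

Call:
apply_moves --moves '[{"grip": 8.5,"travel": [-2.5,-2,0],"delta_rot": [0,0,0]},{"grip": 8.5,"travel": [-3,-2.4,0],"delta_rot": [0,0,0]},{"grip": 8.5,"travel": [-3,-2.4,0],"delta_rot": [0,0,0]},{"grip": 8.5,"travel": [-3,-2.4,0],"delta_rot": [0,0,0]},{"grip": 8.5,"travel": [-3,-2.4,0],"delta_rot": [0,0,0]},{"grip": 8.5,"travel": [-2.5,-2,0],"delta_rot": [0,0,0]},{"grip": 8.5,"travel": [-1.5,-1.1,0],"delta_rot": [0,0,0]},{"grip": 8,"travel": [0,0,3],"delta_rot": [0,0,-6]},{"grip": 8,"travel": [0,0,3],"delta_rot": [0,0,-6]},{"grip": 8,"travel": [0,0,2],"delta_rot": [0,0,-5.5]},{"grip": 8,"travel": [0,0,0],"delta_rot": [0,0,0]},{"grip": 8,"travel": [0,0,0],"delta_rot": [0,0,0]}]' --force 30

```text
time: 1.65
tcp_pos: [0.4406, 0.1469, 0.1689]
eef_rot: [-3.106, -0.474, -0.001]
ft_force: [-0.6, 0.5, 0.4]
grip_width: 0.0798
```

```bash
python3 - <<'E'
from h import *
s=read_state(); print(s["tcp_pos"],s["eef_rot"],s["time"],s["ft_force"])
c,M=cam("wrist"); im=snapshot("wrist"); cv2.imwrite("pics/w1.png",im); print(c)
for p in((.44,.147,.072),): print(px(c,M,p))
np.save("w1.npy",np.r_[c["xyz"],c["orientation"]])
E
```

```text
[0.44061783 0.14693612 0.16894215] [-3.10553239e+00 -4.73831285e-01 -1.22386438e-03] 1.65 [-0.61789634  0.45759893  0.44838564]
{'fx': 334.11186104776505, 'fy': 334.11186104776505, 'cx': 311.343597545525, 'cy': 197.43452567137672, 'xyz': array([0.42052117, 0.21176754, 0.29552537]), 'orientation': array([2.84186867, 0.43277416, 0.05846147])}
(np.float64(310.41079301881035), np.float64(205.57817578241497))
```

View pics/w1.png

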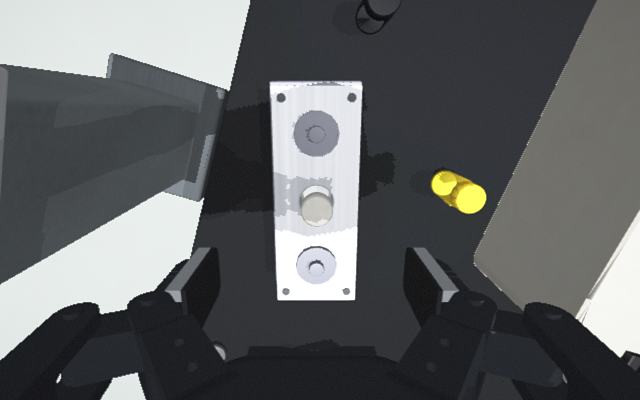

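The block is aligned with the jaws. The cap top is at about (317,208) against a predicted (310,206), so I'll refine that by projecting the ray.

```bash
python3 - <<'E'
from h import *
c,M=cam("wrist"); im=cv2.imread("pics/w1.png")
s=read_state(); T=R.from_rotvec(s["eef_rot"]).as_matrix()
g=lambda u,v,z:(T.T@(ray(c,M,u,v,z)-s["tcp_pos"])*100).round(2)
print("cap",g(317,208,.072),ray(c,M,317,208,.072),"plugs",g(316,134,.057),g(316,267,.057))
print("edges",g(271,100,.048),g(361,100,.048),g(277,295,.048),g(355,295,.048))
print("yellow",ray(c,M,470,199,.056),"tool z",T[:,2])
cv2.imwrite("pics/w1c.png",cv2.resize(im[170:240,270:370],None,fx=6,fy=6))
E
```

```text
cap [0.4  0.16 9.72] [0.44512976 0.14676125 0.072     ] plugs [ 0.33 -4.83 11.22] [ 0.36  5.48 11.22]
edges [-2.87 -7.14 12.11] [ 3.54 -7.14 12.12] [-2.88  8.52 12.11] [ 3.65  8.53 12.12]
yellow [0.55366489 0.18279051 0.056     ] tool z [ 1.36177269e-03  4.90353344e-04 -9.99998953e-01]
```

View pics/w1c.png

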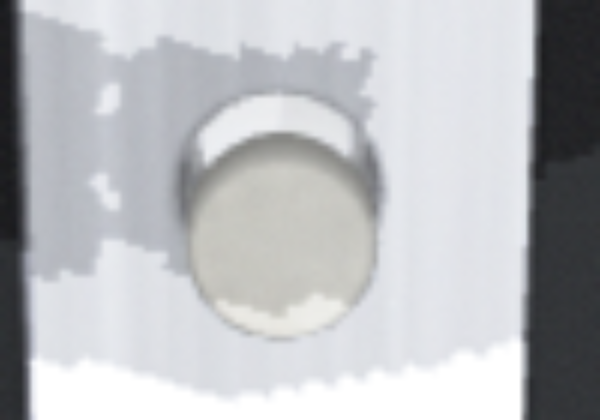

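Call:
apply_moves --moves '[{"grip": 6.5,"travel": [0.4,0.3,0]},{"grip": 6,"travel": [0,0,2]},{"grip": 6,"travel": [0,0,2]},{"grip": 6,"travel": [0,0,2]},{"grip": 6,"travel": [0,0,1]},{"grip": 6,"travel": [0,0,0]},{"grip": 6,"travel": [0,0,0]}]' --force 30

```text
$.moves[0]: bad value
```

```bash
python3 - <<'E'
from h import *
s=read_state(); print(s["tcp_pos"],s["grip_width"],s["ft_force"])
c,M=cam("wrist"); print(c["xyz"], px(c,M,(.4455,.145,.072))); cv2.imwrite("pics/w2.png",snapshot("wrist"))
E
```

```text
[0.44072492 0.14704503 0.16918592] 0.0800057051322885 [ 0.34795684  0.08748091 -0.31043534]
[0.42052489 0.21185297 0.2957609 ] (np.float64(316.74415067643696), np.float64(210.43740041382716))
```

View pics/w2.png

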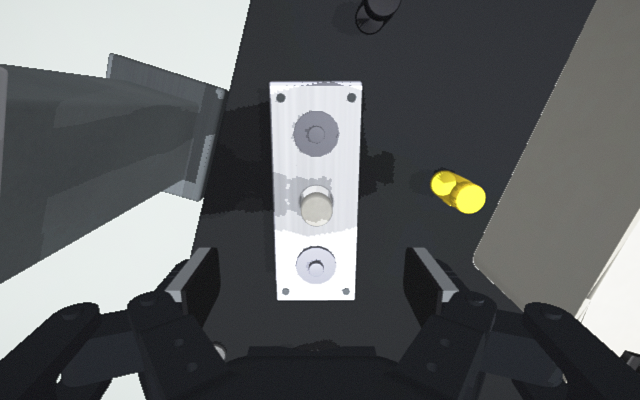

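The call was refused because delta_rot is required, so the arm hasn't moved and the view is the same. I'll resend it with delta_rot.

Call:
apply_moves --moves '[{"grip": 6.5,"travel": [0.4,0.3,0],"delta_rot": [0,0,0]},{"grip": 6,"travel": [0,0,2],"delta_rot": [0,0,0]},{"grip": 6,"travel": [0,0,2],"delta_rot": [0,0,0]},{"grip": 6,"travel": [0,0,2],"delta_rot": [0,0,0]},{"grip": 6,"travel": [0,0,1],"delta_rot": [0,0,0]},{"grip": 6,"travel": [0,0,0],"delta_rot": [0,0,0]},{"grip": 6,"travel": [0,0,0],"delta_rot": [0,0,0]}]' --force 30

```text
time: 2.62
tcp_pos: [0.4452, 0.1455, 0.0989]
eef_rot: [-3.105, -0.478, -0.002]
ft_force: [0.8, 0.5, 0.2]
grip_width: 0.0601
```

```bash
python3 - <<'E'
from h import *
s=read_state(); print(s["tcp_pos"],s["grip_width"],s["ft_force"])
c,M=cam("wrist"); print(c["xyz"], px(c,M,(.4455,.145,.072))); cv2.imwrite("pics/w3.png",snapshot("wrist"))
E
```

```text
[0.44524144 0.1455131  0.09894899] 0.06011778866494026 [0.75093271 0.46195407 0.15122577]
[0.42496061 0.21027016 0.22554705] (np.float64(311.30668696264365), np.float64(247.87043743833016))
```

View pics/w3.png

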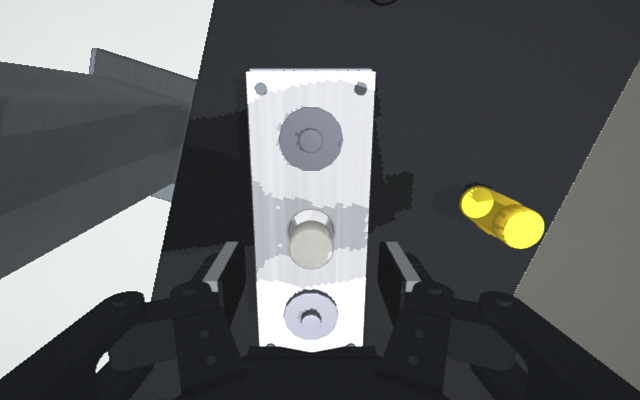

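The cap is centred between the pads at (311,246). I'll descend and close.

Call:
apply_moves --moves '[{"grip": 5,"travel": [0,0,1.5],"delta_rot": [0,0,0]},{"grip": 5,"travel": [0,0,1.4],"delta_rot": [0,0,0]},{"grip": 5,"travel": [0,0,0],"delta_rot": [0,0,0]},{"grip": 3.5,"travel": [0,0,0],"delta_rot": [0,0,0]},{"grip": 2.8,"travel": [0,0,0],"delta_rot": [0,0,0]},{"grip": 2.2,"travel": [0,0,0],"delta_rot": [0,0,0]},{"grip": 1.8,"travel": [0,0,0],"delta_rot": [0,0,0]},{"grip": 1.8,"travel": [0,0,0],"delta_rot": [0,0,0]},{"grip": 1.8,"travel": [0,0,0],"delta_rot": [0,0,0]}]' --force 30

```text
time: 3.8
tcp_pos: [0.445, 0.1455, 0.0697]
eef_rot: [-3.105, -0.478, -0.001]
ft_force: [-0.5, -0.4, 5.7]
grip_width: 0.0224
```

Call:
apply_moves --moves '[{"grip": 1.8,"travel": [0,0,-0.5],"delta_rot": [0,0,0]},{"grip": 1.8,"travel": [0,0,-1],"delta_rot": [0,0,0]},{"grip": 1.8,"travel": [0,0,-1.5],"delta_rot": [0,0,0]},{"grip": 1.8,"travel": [0,0,-1.5],"delta_rot": [0,0,0]},{"grip": 1.8,"travel": [0,0,-1.5],"delta_rot": [0,0,0]},{"grip": 1.8,"travel": [0,0,-2],"delta_rot": [0,0,0]},{"grip": 1.8,"travel": [0,0,-2],"delta_rot": [0,0,0]},{"grip": 1.8,"travel": [0,0,-2],"delta_rot": [0,0,0]},{"grip": 1.8,"travel": [0,0,-1],"delta_rot": [0,0,0]},{"grip": 1.8,"travel": [0,0,0],"delta_rot": [0,0,0]},{"grip": 1.8,"travel": [0,0,0],"delta_rot": [0,0,0]}]'

```text
time: 5.18
tcp_pos: [0.4443, 0.1452, 0.1987]
eef_rot: [3.105, 0.478, -0.001]
ft_force: [0.3, -0.3, -0.2]
grip_width: 0.0225
```

```bash
python3 - <<'E'
from h import *
s=read_state(); print(s["tcp_pos"],s["grip_width"],s["ft_force"])
a=cv2.resize(snapshot("scene")[110:240,240:400],None,fx=2.5,fy=2.5); b=cv2.resize(snapshot("side")[130:260,260:420],None,fx=2.5,fy=2.5)
cv2.imwrite("pics/l1.png",np.hstack([a,b]))
c,M=cam("wrist"); im=snapshot("wrist"); cv2.imwrite("pics/w4.png",im)
T=R.from_rotvec(s["eef_rot"]).as_matrix(); print("to mat cm",T.T@(np.array([.4425,.4005,s["tcp_pos"][2]])-s["tcp_pos"])*100)
for p in((.4425,.4005,.006),): print(px(c,M,p))
E
```

```text
[0.44434301 0.14515041 0.19874742] 0.02248522318527607 [ 0.28926998 -0.32786652 -0.24843379]
to mat cm [ 7.50415736e+00 -2.44081059e+01 -9.32622873e-03]
(np.float64(407.8827028796036), np.float64(-129.2893264843167))
```

View pics/l1.png

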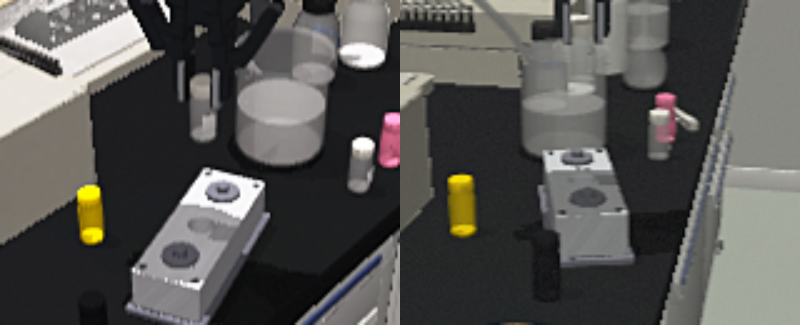

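The vial is out of the block and hangs upright from the gripper. Next I'll move over the mat at this height, which clears the black vial.

Call:
apply_moves --moves '[{"grip": 1.8,"travel": [0.3,-1.0,0],"delta_rot": [0,0,0]},{"grip": 1.8,"travel": [0.6,-2.0,0],"delta_rot": [0,0,0]},{"grip": 1.8,"travel": [0.8,-2.6,0],"delta_rot": [0,0,0]},{"grip": 1.8,"travel": [0.8,-2.6,0],"delta_rot": [0,0,0]},{"grip": 1.8,"travel": [0.8,-2.6,0],"delta_rot": [0,0,0]},{"grip": 1.8,"travel": [0.8,-2.6,0],"delta_rot": [0,0,0]},{"grip": 1.8,"travel": [0.8,-2.6,0],"delta_rot": [0,0,0]},{"grip": 1.8,"travel": [0.8,-2.6,0],"delta_rot": [0,0,0]},{"grip": 1.8,"travel": [0.8,-2.6,0],"delta_rot": [0,0,0]},{"grip": 1.8,"travel": [0.6,-2.0,0],"delta_rot": [0,0,0]},{"grip": 1.8,"travel": [0.4,-1.2,0],"delta_rot": [0,0,0]},{"grip": 1.8,"travel": [0,0,0],"delta_rot": [0,0,0]},{"grip": 1.8,"travel": [0,0,4],"delta_rot": [0,0,0]},{"grip": 1.8,"travel": [0,0,4],"delta_rot": [0,0,0]},{"grip": 1.8,"travel": [0,0,2],"delta_rot": [0,0,0]},{"grip": 1.8,"travel": [0,0,1],"delta_rot": [0,0,0]},{"grip": 1.8,"travel": [0,0,0],"delta_rot": [0,0,0]},{"grip": 1.8,"travel": [0,0,0],"delta_rot": [0,0,0]}]'

```text
time: 7.58
tcp_pos: [0.4435, 0.4009, 0.0904]
eef_rot: [-3.104, -0.477, -0.002]
ft_force: [0.9, -0.1, -0.4]
grip_width: 0.022
```

```bash
python3 - <<'E'
from h import *
s=read_state(); print(s["tcp_pos"],s["grip_width"],s["ft_force"])
a=cv2.resize(snapshot("scene")[190:320,180:340],None,fx=2.5,fy=2.5); b=cv2.resize(snapshot("side")[190:320,230:390],None,fx=2.5,fy=2.5)
cv2.imwrite("pics/m1.png",np.hstack([a,b]))
E
```

```text
[0.44349704 0.40086597 0.09040047] 0.021966016469509103 [ 0.89199149 -0.07436764 -0.44196375]
```

View pics/m1.png

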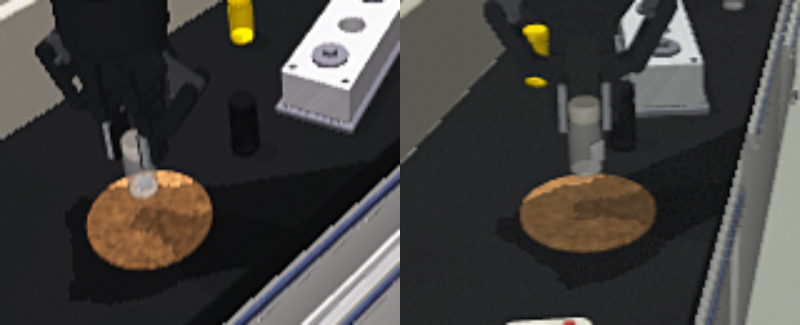

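The vial base projects where a point about 31 mm above the mat centre should. I'll lower it, then creep down until contact.

Call:
apply_moves --moves '[{"grip": 1.8,"travel": [0,0,0.8],"delta_rot": [0,0,0]},{"grip": 1.8,"travel": [0,0,0.8],"delta_rot": [0,0,0]},{"grip": 1.8,"travel": [0,0,0.6],"delta_rot": [0,0,0]},{"grip": 1.8,"travel": [0,0,0.4],"delta_rot": [0,0,0]},{"grip": 1.8,"travel": [0,0,0.2],"delta_rot": [0,0,0]},{"grip": 1.8,"travel": [0,0,0],"delta_rot": [0,0,0]},{"grip": 1.8,"travel": [0,0,0],"delta_rot": [0,0,0]}]'

```text
time: 8.55
tcp_pos: [0.443, 0.4007, 0.0615]
eef_rot: [-3.105, -0.478, -0.001]
ft_force: [0.2, 0.1, 0.2]
grip_width: 0.0219
```

Call:
apply_moves --moves '[{"grip": 1.8,"travel": [0,0,0.1],"delta_rot": [0,0,0]},{"grip": 1.8,"travel": [0,0,0.1],"delta_rot": [0,0,0]},{"grip": 1.8,"travel": [0,0,0],"delta_rot": [0,0,0]},{"grip": 1.8,"travel": [0,0,0],"delta_rot": [0,0,0]}]'

```text
time: 9.05
tcp_pos: [0.443, 0.4008, 0.0598]
eef_rot: [-3.105, -0.478, -0.001]
ft_force: [-0.8, -0.9, 5.9]
grip_width: 0.0221
```

Contact at 5.9 N. I'll open slowly and then retreat straight up.

Call:
apply_moves --moves '[{"grip": 2.3,"travel": [0,0,0],"delta_rot": [0,0,0]},{"grip": 2.6,"travel": [0,0,0],"delta_rot": [0,0,0]},{"grip": 3.2,"travel": [0,0,0],"delta_rot": [0,0,0]},{"grip": 4,"travel": [0,0,0],"delta_rot": [0,0,0]},{"grip": 5,"travel": [0,0,0],"delta_rot": [0,0,0]},{"grip": 6,"travel": [0,0,0],"delta_rot": [0,0,0]},{"grip": 6,"travel": [0,0,0],"delta_rot": [0,0,0]},{"grip": 6,"travel": [0,0,-1],"delta_rot": [0,0,0]},{"grip": 6,"travel": [0,0,-2],"delta_rot": [0,0,0]},{"grip": 6,"travel": [0,0,-3],"delta_rot": [0,0,0]},{"grip": 6,"travel": [0,0,-4],"delta_rot": [0,0,0]},{"grip": 6,"travel": [0,0,-4],"delta_rot": [0,0,0]},{"grip": 6,"travel": [0,0,0],"delta_rot": [0,0,0]},{"grip": 6,"travel": [0,0,0],"delta_rot": [0,0,0]}]'

```text
time: 10.8
tcp_pos: [0.4427, 0.4003, 0.1994]
eef_rot: [3.105, 0.478, 0.0]
ft_force: [0.2, -0.3, 0.5]
grip_width: 0.0599
```

```bash
python3 - <<'E'
from h import *
s=read_state(); print(s["tcp_pos"],s["grip_width"],s["ft_force"])
a=cv2.resize(snapshot("scene")[140:320,180:400],None,fx=1.8,fy=1.8); b=cv2.resize(snapshot("side")[140:320,210:430],None,fx=1.8,fy=1.8)
cv2.imwrite("pics/f1.png",np.hstack([a,b]))
c,M=cam("scene"); print("expected top/base crop px",[((np.array(px(c,M,(.443,.401,z)))-[180,140])*1.8).round() for z in(.062,.006)])
E
```

```text
[0.44270459 0.40032201 0.19937025] 0.059923098594662286 [ 0.21466314 -0.26915124  0.46842556]
expected top/base crop px [array([ 99., 210.]), array([105., 245.])]
```

View pics/f1.png

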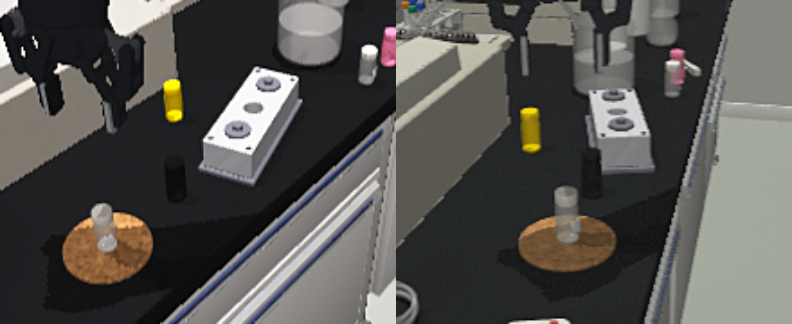

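The vial stands upright at the mat's centre, about where predicted in the scene view. The gripper is clear and the spare vial is still standing where it was. Handing in.

```bash
python3 -c "
from bench import *
print(sign_off())"
```

```text
the job is handed in; nothing more can be done
None
```

I lifted the vial by its cap straight up out of the middle pocket, carried it over the black look-alike, and set it down on the cork mat. I then released it and backed the gripper off straight up. The job was handed in about 11 s into the 38 s allowed; sign-off gives no verdict.

**Last checks:** the final scene and side pictures show the vial upright near the mat's centre, within a few mm of where I predicted it. They also show the gripper clear above it and the spare, yellow and black vials apparently undisturbed. I judged these by eye and did not measure the vial's final tilt. Setting down showed about 6 N of contact at the expected height.

**Disagreements:**
- The scene camera placed the vial about 5 mm off in x from the wrist camera. I used the wrist camera, and the cap came out centred between the fingers.
- One move call was refused for a missing field; the arm did not move, and I resent it.

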